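# Load the filter pile under the tray's lip and slide the tray home

## Task

Pick up the pile of three filters all together, tilt it into the tray so that its end tucks under the lip behind the tray's front panel, and lay it flat in the well. Then slide the loaded tray, low end first, into the bay of the air cleaner until its front panel closes against the machine, and let go. Leave the tin, the can, the cup and the roll of tape where they are.

Things in the scene. Friction and masses are not known exactly. Their poses are not given: they have to be found in the camera images.
- air_cleaner: Low white machine, 120 (x) x 130 (y) x 60 high, fixed to the worktop, black slots in its top. Origin: centre of its underside. Its front face is the plane x = -60 mm of its frame and looks along -x, roughly to the robot; the bay opens in it. The tray is home when its origin is at x = -15.5 mm, y = 0 in this frame with the same yaw: its front panel then touches the front face.
- bay_mouth (a point): Centre of the bay's mouth, in the plane of the air cleaner's front face, 21 mm above the worktop; +x leads into the bay. The bay is 80 mm wide (y), 42 high, 102 deep and has no floor: the tray slides on the worktop. Slanting cheeks widen the mouth to about 104 mm over the first 27 mm.
- tray: Loose grey tray with a white front panel, 0.3 kg, on the worktop before the bay. Origin: its underside, below the middle of the well. Its +x end goes into the bay first; there the well ends at a low wall 14 mm high, 4 thick. At -x it ends at the front panel: x -50.5 to -44.5 mm, 116 wide, 48 high. Side walls only near the corners, 20 high, with outward flares to 27 mm, 76 wide over all.
- tray_well (a point): Centre of the well's floor, on its upper side, 4 mm above the tray's underside; tray axes. The well is 89 mm long (x -44.5 to +44.5) and 60 wide (y -30 to +30): a filter has 5 mm play in length, 4 in width. Between the corner walls (|x| under 28 mm) both sides are open for the fingers, and the floor there is only 48 mm wide.
- tray_lip (a point): Middle of the free edge of the lip, at x = -37.5, y = 0, 32 mm above the tray's underside; tray axes. The lip reaches over the well from the front panel, 7 mm long, 60 wide (y), underside 32 and top 36 mm up. Between lip and low end wall only 82 mm are open, so the 84 mm pile goes in only tilted (about 0.2 to 0.3 rad), its -x end low and tucked under the lip.
- tray_fin (a point): Middle of the fin handle that stands out from the front panel toward the tray's -x: an upright plate 12 mm thick (y), x from -96.5 to -50.5 mm, 6 to 42 mm above the worktop. This point is at x = -76 mm, y = 0, 24 mm up; tray axes. Pinch the fin across y to drag, turn or push the tray.
- filter1_mid (a point): Centre of the bottom plate of the pile: rigid white filter plate with grey ribs on its upper face, 84 (x) x 56 (y) x 8 (z) mm, 60 g, loose. The pile of three is 24 mm high and can be gripped across its 56 mm width, low enough to hold all three. Either way round fits. A plate lies within about 1 mm of the one below it.
- filter2_mid (a point): Centre of the middle plate of the pile: rigid white filter plate with grey ribs on its upper face, 84 (x) x 56 (y) x 8 (z) mm, 60 g, loose. The pile of three is 24 mm high and can be gripped across its 56 mm width, low enough to hold all three. Either way round fits. A plate lies within about 1 mm of the one below it.
- filter3_mid (a point): Centre of the top plate of the pile: rigid white filter plate with grey ribs on its upper face, 84 (x) x 56 (y) x 8 (z) mm, 60 g, loose. The pile of three is 24 mm high and can be gripped across its 56 mm width, low enough to hold all three. Either way round fits. A plate lies within about 1 mm of the one below it.
- tin: Grey closed tin box, 70 (x) x 114 (y) x 37 high, origin at the centre of its underside. Bystander.
- can: Blue spray can, upright, 56 across, 169 high, origin at the centre of its underside. Bystander.
- cup: Silvery round dosing cup, 66 across, 50 high, origin at the centre of its underside. Bystander.
- roll: Black roll of tape lying flat, 58 across, 19 high, origin at the centre of its underside. Bystander.
Things that resemble listed ones, but are neither listed nor needed, are in the scene too. What is shaped like the air_cleaner but green or turquoise is not meant.

How it is judged:
On the way, in this order (a step that is already met when the one before it is completed fails the run):
1. all three filters are lifted together as one pile, clear of the worktop (height (world z) of each of filter1_mid, filter2_mid, filter3_mid above 0.05 m), for 0.2 s.
2. the three filters lie flat in the tray's well, under the lip, and are let go, while the tray is still out of the bay (x of filter1_mid in the frame of tray between -0.005 and 0.005 m and y of filter1_mid in the frame of tray between -0.005 and 0.005 m and z of filter1_mid in the frame of tray between 0.004 and 0.0275 m and angle between the z axis of each of filter1_mid, filter2_mid, filter3_mid and the z axis of tray, either way round below 0.08 rad and angle between the x axis of each of filter1_mid, filter2_mid, filter3_mid and the x axis of tray, either way round below 0.15 rad and x of filter2_mid in the frame of tray between -0.005 and 0.005 m and y of filter2_mid in the frame of tray between -0.005 and 0.005 m and z of filter2_mid in the frame of tray between 0.004 and 0.0275 m and x of filter3_mid in the frame of tray between -0.005 and 0.005 m and y of filter3_mid in the frame of tray between -0.005 and 0.005 m and z of filter3_mid in the frame of tray between 0.004 and 0.0275 m and contact force between the fingers and filter1 below 0.3 N and contact force between the fingers and filter2 below 0.3 N and contact force between the fingers and filter3 below 0.3 N and x of tray in the frame of air_cleaner below -0.09 m and height (world z) of tray below 0.004 m), for 0.2 s.
At the end, for the whole second after the job is handed in: All three filters flat in the well (within 5 mm of its middle, 0.08 rad of flat, none above third place); tray level on the worktop, fully in the bay: front panel within 4 mm of the machine, 6 mm of the middle line, 0.06 rad of straight; all at rest (x of filter1_mid in the frame of tray between -0.005 and 0.005 m and y of filter1_mid in the frame of tray between -0.005 and 0.005 m and z of filter1_mid in the frame of tray between 0.004 and 0.0275 m and angle between the z axis of each of filter1_mid, filter2_mid, filter3_mid and the z axis of tray, either way round below 0.08 rad and angle between the x axis of each of filter1_mid, filter2_mid, filter3_mid and the x axis of tray, either way round below 0.15 rad and x of filter2_mid in the frame of tray between -0.005 and 0.005 m and y of filter2_mid in the frame of tray between -0.005 and 0.005 m and z of filter2_mid in the frame of tray between 0.004 and 0.0275 m and x of filter3_mid in the frame of tray between -0.005 and 0.005 m and y of filter3_mid in the frame of tray between -0.005 and 0.005 m and z of filter3_mid in the frame of tray between 0.004 and 0.0275 m and x of tray in the frame of air_cleaner between -0.0195 and -0.011 m and y of tray in the frame of air_cleaner between -0.006 and 0.006 m and angle between the x axis of tray and the x axis of air_cleaner, either way round below 0.06 rad and height (world z) of tray below 0.004 m and angle between tray's own z axis and vertical below 0.05 rad and linear speed of each of tray, filter1, filter2, filter3 below 0.01 m/s); the robot touches nothing.
It fails at once if the grey tin is shifted by more than 20 mm or tipped (distance of tin from where it was at the start of the episode above 0.02 m or angle between tin's own z axis and vertical above 0.3 rad).
It fails at once if the spray can is shifted by more than 20 mm or tipped (distance of can from where it was at the start of the episode above 0.02 m or angle between can's own z axis and vertical above 0.3 rad).
It fails at once if the dosing cup is shifted by more than 20 mm or tipped (distance of cup from where it was at the start of the episode above 0.02 m or angle between cup's own z axis and vertical above 0.3 rad).
It fails at once if the roll of tape is shifted by more than 20 mm or tipped (distance of roll from where it was at the start of the episode above 0.02 m or angle between roll's own z axis and vertical above 0.3 rad).
It also fails if it takes over 58 s, if anything falls off the work surface, if the arm or the gripper's body presses on something with over 40 N, if the wrist force passes 120 N, or if a joint passes its speed limit or range.

## Robot

A 7-joint arm with a two-finger parallel gripper is mounted at the origin on a cart in front of the work surface, level with it; the furniture and walls round the work are solid. World frame = base frame: x ahead of the robot, y to its left, z up, the work surface at z = 0. Lengths are in m, angles in rad, forces in N, time in s.
With the tool pointing down it reaches from about 0.425 to 0.925 m from the base axis. Payload 6.8 kg.
Tool frame: the origin (TCP) lies at the very end of the fingers, on their centre line; the grasp point (between the pads) lies 19 mm behind it; z points along the fingers, y is the line along which they close (so a half turn about z gives the same grasp; the last joint's range is limited). The gripper opens to 85 mm and grips with 20 to 120 N. Pads are 22 mm wide; open, the fingers measure 114 mm over their backs; the gripper's body (76 mm by 85 mm) begins 54 mm behind the grasp point. The pads swing forward as they close: fully open they stand 13 mm farther back than shut.
Start: joints at [-0.883, 0.477, 0.022, 1.555, -0.011, 1.109, -0.083], TCP at [0.482, 0.472, 0.231] pointing down, gripper open.
Joint ranges: [-2.96, 2.96], [-0.34, 2.1], [-1.41, 1.46], [0.24, 2.44], [-1.37, 4.51], [0.17, 1.92], [-2.96, 2.96]. Speed limits (rad/s): [2.39, 2.39, 3.14, 3.14, 3.14, 3.14, 3.14].

## Interface

Orientations are given as a unit quaternion [w, x, y, z].
In Python, from station import bot gives the robot as it stands.
- The arm moves only by the tool apply_moves, never from a script. Its argument "deltas" is a list of rows, each a list of 3 entries, a list of its own where there are three numbers: the closure, from 0 (fully open) to 1 (shut), then the shift along the tool's x, y, z in units of 0.2 m (1.0 is 0.2 m), then the turn about the tool's z in units of 2 pi rad (1.0 is 2 pi rad). A call has 1 to 12 rows; each row is the pose to reach, as a shift and turn from the pose commanded when the call began, along the tool's axes at that moment, turning the shorter way round; what a row does not reach only later rows make up. A row lasts 1/10 s, in which the tool goes at most 50 mm and 8.59 degrees, less where a joint would pass 70% of its speed; a pose out of reach is approached as far as the arm can. A call with a number of a shift or a turn outside -1 to 1 is refused whole. A call with a gripper value outside its range is refused whole. The fingers move at their own pace and stop on an object; "squeeze" is the grip in N (left out, the last holds). Time passes only in rows, so rows that repeat a pose let the fingers close. It gives the time, the measured TCP pose, the force, the opening and the grip force at its end, in the units of the state.
- bot.get_obs(): the state, without advancing time (a new reading comes with each control period).
- bot.read_camera(name): name is "side" or "top"; returns a dict with "color" (384x512x3 uint8, red, green, blue), "intrinsics" (3x3 intrinsics, pixels), "k1" (the pictures are not rectified: a ray, as slopes to the right and down, at radius r is drawn at 1 + k1 r^2 times it, then the intrinsics apply), "pose" (4x4, takes a point from camera to world coordinates). Camera axes: x right, y down, z forward; pixel columns grow to the right and rows downward; lengths in m; the calibration is good to about 2 mm. A picture is of the moment at which its call begins. There is no depth.
- bot.hand_in(): hands the job in; it is judged then, once.
Trained networks look in a picture, given as the dict that the camera call returned (one of the last four; its "shot" number tells which), for a name from the list of things; names that differ only in an ending like _2 or _b are one class to them, and where a whole thing is asked for, a point or a joint stands for the part that bears it (a point fixed in the world has none). Each returns a list of dicts, best first, with "confidence" (0 to 1); they miss things now and then, are a little off and sometimes report something else, mostly with a low value. They report only what shows in the picture. A call takes as long as a camera call. They do not tell look-alikes from the thing itself.
- bot.look_for(picture, target): "point" ([x, y, z] in m, in world coordinates, good to about 4 mm: the middle of the surface that is visible of it).
The state is a dict: "t": time; "q": joint angles; "joint_vel": joint speeds; "joint_torque": joint torques, N m; "eef_pos": TCP position; "tool_rot": TCP orientation; "contact_force": force on the tool from outside, world axes, zero at the start; "torque": the same for the moment, N m; "gripper_width": opening from 0.0 (shut) to 1.0 (fully open); "grasp_force": force on a finger pad.
Only numpy, scipy, OpenCV 4.12 (cv2) and the standard library are available. Lean on these libraries where they do the work, as an engineer would, in place of code of your own. Each camera call takes 0.05 s, during which the arm holds its last target. There are 200 camera calls.

## Working session

There is one attempt and no reset: what is moved stays moved. The work goes in short steps, Python scripts to look and compute and a tool call to move; the robot and the scene stay as the last step left them, time stands still between calls to the robot, and variables do not carry over. Pictures are saved under pics/ and viewed, at most 10 in all, crops included, and the job is handed in when it is done.

Besides the shell and the picture viewer there is one more tool, called after "Request:" as a command line: name --argument value ..., lists and objects as JSON in quotes. apply_moves: Moves the arm, as the interface text tells. Its arguments: {"type":"object","properties":{"deltas":{"type":"array","items":{"type":"array"}},"squeeze":{"type":"number"}},"required":["deltas"]}

```bash
ls; mkdir -p pics; cat > h.py <<'E'
import numpy as np, cv2
from station import bot
def save(p,f,crop=None,scale=1):
    im=p["color"][:,:,::-1]
    if crop: a,b,c,d=crop; im=im[b:d,a:c]
    cv2.imwrite(f,cv2.resize(im,None,fx=scale,fy=scale,interpolation=cv2.INTER_CUBIC))
def px(p,X):
    T=np.linalg.inv(p["pose"]);X=np.atleast_2d(X);c=X@T[:3,:3].T+T[:3,3]
    s=c[:,:2]/c[:,2:];s=s*(1+p["k1"]*(s**2).sum(1,keepdims=True));K=np.array(p["intrinsics"])
    return s@K[:2,:2].T+K[:2,2]
def ray(p,u,z):
    "pixels -> world points on plane z"
    K=np.array(p["intrinsics"]);d=(np.atleast_2d(u).astype(float)-K[:2,2])@np.linalg.inv(K[:2,:2]).T
    s=d.copy()
    for _ in range(20): s=d/(1+p["k1"]*(s**2).sum(1,keepdims=True))
    P=np.array(p["pose"]);r=np.c_[s,np.ones(len(s))]@P[:3,:3].T
    return P[:3,3]+r*((z-P[2,3])/r[:,2:])
E
python3 - <<'E'
from h import *
np.set_printoptions(precision=4,suppress=True)
for n in("top","side"):
    p=bot.read_camera(n);save(p,f"pics/{n}0.png",scale=1.5)
    print(n,np.array(p["pose"]),p["intrinsics"],p["k1"])
    for t in("air_cleaner","tray","tray_fin","tray_lip","tray_well","bay_mouth","filter3_mid","tin","can","cup","roll"):
        for d in bot.look_for(p,t)[:3]: print(t,np.array(d["point"]),d["confidence"],px(p,d["point"])[0].round())
print(bot.get_obs())
E
```

```text
pics
top [[-0.0275 -0.9736  0.2266  0.3383]
 [-0.9996  0.0269 -0.0055  0.0472]
 [-0.0008 -0.2267 -0.974   1.0756]
 [ 0.      0.      0.      1.    ]] [[409.2006   0.     258.9936]
 [  0.     409.2006 191.2181]
 [  0.       0.       1.    ]] 0.04271245126997727
air_cleaner [0.3943 0.3671 0.0539] 0.91 [128. 267.]
air_cleaner [ 0.7089 -0.0524  0.0571] 0.68 [293. 141.]
air_cleaner [ 0.5105 -0.0418  0.0025] 0.64 [291. 219.]
tray [ 0.5118 -0.0429  0.0003] 0.8 [291. 219.]
tray_fin [ 0.5138 -0.0395  0.0067] 0.95 [290. 217.]
tray_lip [ 0.5147 -0.039   0.0038] 0.87 [290. 217.]
tray_well [ 0.5079 -0.0401  0.0045] 0.58 [291. 220.]
bay_mouth [ 0.704  -0.0461  0.0573] 0.85 [291. 143.]
bay_mouth [0.3739 0.1076 0.0614] 0.84 [234. 272.]
bay_mouth [0.3921 0.3699 0.0582] 0.7 [126. 268.]
filter3_mid [ 0.4751 -0.2837  0.0246] 0.79 [387. 229.]
tin [0.5366 0.2321 0.0336] 0.96 [186. 210.]
can [ 0.6908 -0.2243  0.131 ] 0.66 [367. 135.]
can [ 0.7048 -0.0505  0.0589] 0.59 [293. 142.]
cup [ 0.4784 -0.2841  0.025 ] 0.73 [387. 227.]
cup [0.7368 0.1295 0.0189] 0.56 [225. 138.]
roll [0.6157 0.0985 0.0209] 0.51 [237
[... 943 characters left out ...]
.0398  0.0028] 0.28 [239. 225.]
cup [0.7402 0.1355 0.0275] 0.84 [290. 158.]
roll [0.6147 0.0914 0.0187] 0.47 [259. 179.]
roll [ 0.5122 -0.0381  0.0077] 0.22 [241. 223.]
{'t': 1.2, 'q': array([-0.8831,  0.477 ,  0.0224,  1.5554, -0.0115,  1.1093, -0.0831]), 'joint_vel': array([ 0.0013, -0.0012,  0.0005, -0.0003, -0.0018, -0.0009, -0.0007]), 'joint_torque': array([  0.0014, -59.633 ,   1.6069, -28.1543,   0.0123,   0.0016,
        -0.    ]), 'eef_pos': array([0.4822, 0.4723, 0.2313]), 'tool_rot': array([-0.    ,  0.3875,  0.9219,  0.    ]), 'contact_force': array([-0.3653, -0.1152, -0.284 ]), 'torque': array([-0.0442,  0.0026, -0.012 ]), 'grasp_force': 0.0, 'gripper_width': 0.9989486697500284}
```

View pics/top0.png

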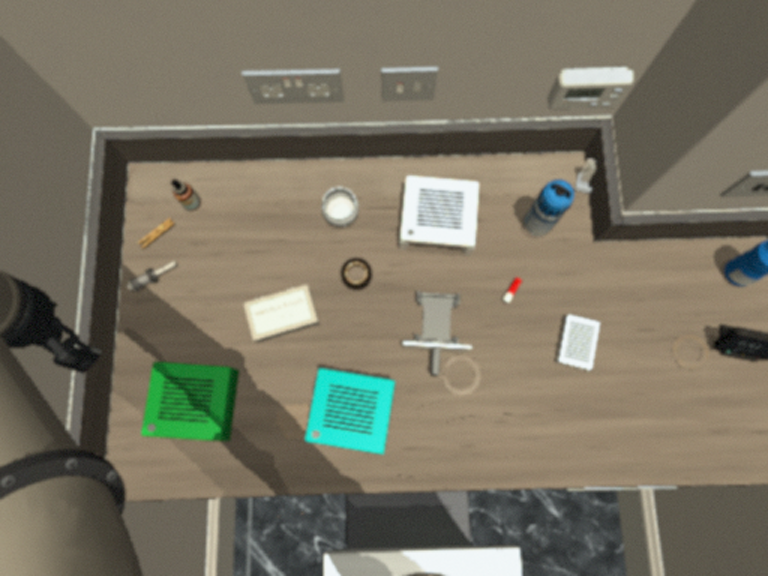

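View pics/side0.png

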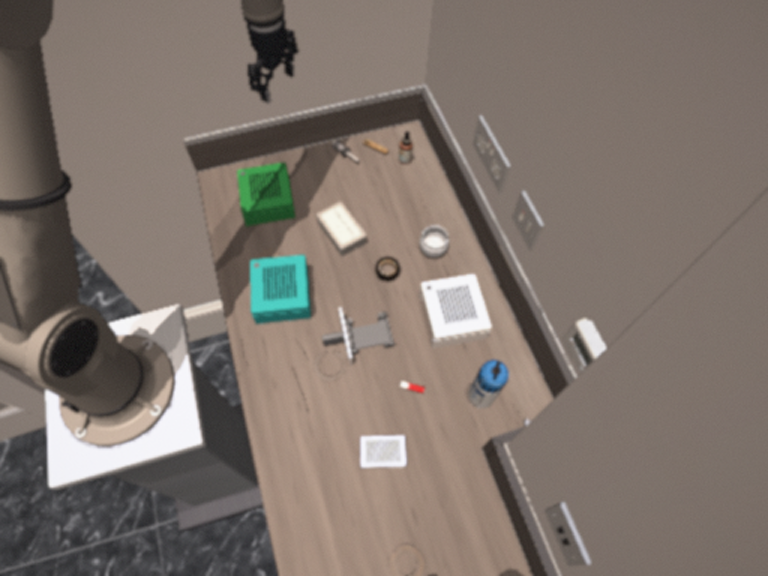

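```bash
cat >> h.py <<'E'
from scipy.optimize import minimize
def B(x0,x1,y0,y1,z0,z1): return np.array([[x,y,z] for x in(x0,x1) for y in(y0,y1) for z in(z0,z1)])/1e3
TRAY=[B(-50.5,-44.5,-58,58,0,48),B(-96.5,-50.5,-6,6,6,42),B(-44.5,48.5,-24,24,0,4),B(44.5,48.5,-30,30,0,14)]+\
 [B(a,b,*c,0,h) for a,b in((-44.5,-28),(28,48.5)) for c,h in (((-34,34),4),((-34,-30),20),((30,34),20))]+\
 [B(-44.5,-37.5,-30,30,32,36)]+[B(a,b,*c,20,27) for a,b in((-44.5,-28),(28,48.5)) for c in((-38,-34),(34,38))]
AIR=[B(-60,60,-65,65,0,60)]
PILE=[B(-42,42,-28,28,0,24)]
def place(V,s,z=0):
    c,n=np.cos(s[2]),np.sin(s[2]);return V@np.array([[c,n,0],[-n,c,0],[0,0,1]])+[s[0],s[1],z]
def render(p,boxes,s,k=4):
    m=np.zeros((384*k,512*k),np.uint8)
    for b in boxes:
        u=((px(p,place(b,s))+.5)*k-.5)
        cv2.fillConvexPoly(m,cv2.convexHull(np.round(u*16).astype(np.int32)),1,shift=4)
    return cv2.resize(m.astype(np.float32),(512,384),interpolation=cv2.INTER_AREA)
def mask(p,s,rad,fill=True,S=50):
    hsv=cv2.cvtColor(p["color"],cv2.COLOR_RGB2HSV);m=(hsv[...,1]<S).astype(np.uint8)
    c=px(p,[s[0],s[1],.02])[0];r=np.zeros_like(m);cv2.circle(r,tuple(int(v) for v in c),rad,1,-1);m&=r
    n,l,st,_=cv2.connectedComponentsWithStats(m)
    m=(l==1+np.argmax(st[1:,4])).astype(np.uint8)
    if fill:
        cs,_=cv2.findContours(m,cv2.RETR_EXTERNAL,cv2.CHAIN_APPROX_NONE);cv2.drawContours(m,cs,-1,1,-1)
    return m.astype(np.float32)
def fit(ps,boxes,s0,rad,fill=True,S=50):
    ms=[mask(p,s0,rad,fill,S) for p in ps]
    f=lambda s:sum(np.abs(render(p,boxes,s)-m).sum()/m.sum() for p,m in zip(ps,ms))
    best=None
    for dy in(-.15,0,.15):
        s=np.array(s0)+[0,0,dy]
        r=minimize(f,s,method="Nelder-Mead",options=dict(initial_simplex=np.array([s,s+[.01,0,0],s+[0,.01,0],s+[0,0,.15]]),xatol=2e-4,fatol=1e-4))
        if best is None or r.fun<best.fun: best=r
    return best.x,best.fun,ms
E
python3 - <<'E'
from h import *
np.set_printoptions(precision=4,suppress=True)
ps=[bot.read_camera(n) for n in("top","side")]
ov=[p["color"][:,:,::-1].copy() for p in ps]
for nm,b,s0,rad in(("air",AIR,(.70,-.055,0),48),("pile",PILE,(.478,-.283,-.15),35),("tray",TRAY,(.515,-.04,0),48)):
    for sel in([0],[1],[0,1]):
        s,c,ms=fit([ps[i] for i in sel],b,s0,rad,nm!="tray"); print(nm,sel,s,round(c,3),[m.sum() for m in ms])
    for p,o in zip(ps,ov):
        for bb in b:
            cv2.polylines(o,[cv2.convexHull(np.round(px(p,place(bb,s))*16).astype(np.int32))],True,(0,0,255),1,cv2.LINE_AA,4)
c=np.vstack([cv2.resize(ov[0][110:260,260:420],(800,0) if 0 else (400,375)),]) 
a=cv2.resize(ov[0][110:255,258:418],(640,580)); cv2.imwrite("pics/ov.png",np.hstack([a[:, :420],cv2.resize(ov[1][170:330,210:335],(380,580))]))
E
```

```text
air [0] [ 0.7149 -0.052  -0.1333] 0.107 [np.float32(2383.0)]
air [1] [ 0.7149 -0.0505 -0.1257] 0.04 [np.float32(1833.0)]
air [0, 1] [ 0.7146 -0.0507 -0.1213] 0.148 [np.float32(2383.0), np.float32(1833.0)]
pile [0] [ 0.4795 -0.2853 -0.2755] 0.059 [np.float32(884.0)]
pile [1] [ 0.4767 -0.283  -0.3048] 0.143 [np.float32(768.0)]
pile [0, 1] [ 0.4793 -0.2848 -0.2923] 0.21 [np.float32(884.0), np.float32(768.0)]
tray [0] [ 0.5252 -0.041  -0.0944] 0.079 [np.float32(1089.0)]
tray [1] [ 0.5237 -0.041  -0.1025] 0.121 [np.float32(829.0)]
tray [0, 1] [ 0.5245 -0.0412 -0.0967] 0.209 [np.float32(1089.0), np.float32(829.0)]
```

View pics/ov.png

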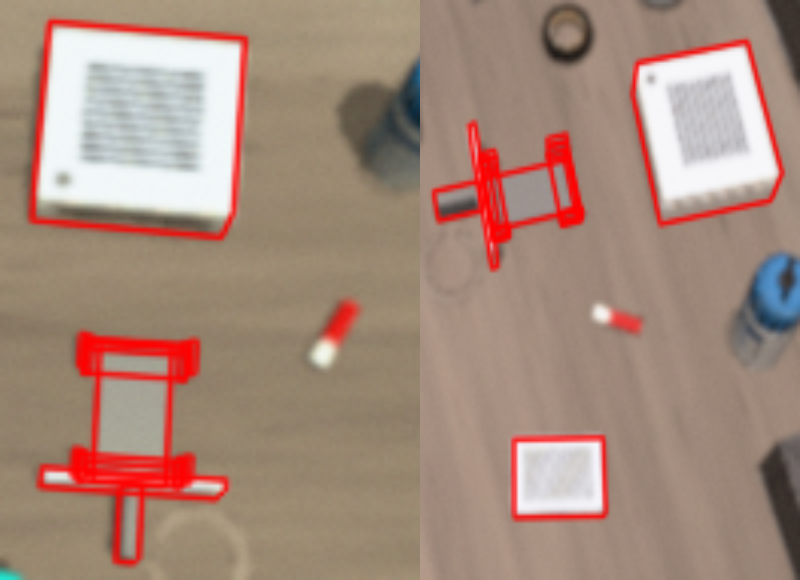

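The crop confirms the air cleaner: the white box at top px (293,141), with its tray before it at (291,219). The green (128,267) and turquoise (234,272) boxes are the look-alikes. The pile is the white plate at (387,228). All fits agree with the given sizes.

```bash
cat >> h.py <<'E'
def plan(x,y,z,yaw):
    "shift/turn units from the measured pose; yaw = world yaw of tool x"
    o=bot.get_obs();w,a,b,c=o["tool_rot"];h=np.arctan2(2*(a*b+w*c),w*w+a*a-b*b-c*c)
    d=np.array([x,y,z])-o["eef_pos"];tx=np.array([np.cos(h),np.sin(h),0]);ty=np.array([np.sin(h),-np.cos(h),0])
    t=-((yaw-h+np.pi)%(2*np.pi)-np.pi)
    print("t",round(o["t"],2),"yaw",round(h,4),"tilt",round(np.hypot(a*c-w*b,b*c+w*a)*2,4),"shift",np.round([d@tx/.2,d@ty/.2,-d[2]/.2],4),"turn",round(t/2/np.pi,4))
E
python3 -c "
from h import *
plan(.479,-.284,.12,2.857)"
```

```text
t 1.3 yaw 2.3457 tilt 0.0001 shift [-2.6905 -2.6575  0.5567] turn -0.0814
```

Request:
apply_moves --deltas '[[0.2,[-0.9,-0.885,0],0],[0.2,[-0.9,-0.885,0],0],[0.2,[-0.9,-0.885,0],0],[0.2,[-0.9,-0.885,0],0],[0.2,[-0.9,-0.885,0],0],[0.2,[-0.9,-0.885,0],0]]'

```text
t: 1.9
eef_pos: [0.4824, 0.2119, 0.2315]
tool_rot: [0.001, 0.392, 0.92, -0.001]
contact_force: [1.2, -0.2, -0.1]
gripper_width: 0.802
grasp_force: 0.0
```

Request:
apply_moves --deltas '[[0.2,[-0.9,-0.885,0],0],[0.2,[-0.9,-0.885,0],0],[0.2,[-0.9,-0.885,0],0],[0.2,[-0.9,-0.885,0],0],[0.2,[-0.9,-0.885,0],0],[0.2,[-0.9,-0.885,0],0]]'

```text
t: 2.5
eef_pos: [0.4808, -0.0394, 0.2318]
tool_rot: [0.001, 0.392, 0.92, -0.001]
contact_force: [0.2, 0.2, -0.4]
gripper_width: 0.802
grasp_force: 0.0
```

Request:
apply_moves --deltas '[[0.2,[-0.89,-0.885,0.5],-0.0814],[0.2,[-0.89,-0.885,0.5],-0.0814],[0.2,[-0.89,-0.885,0.5],-0.0814],[0.2,[-0.89,-0.885,0.5],-0.0814],[0.2,[-0.89,-0.885,0.5],-0.0814],[0.2,[-0.89,-0.885,0.5],-0.0814],[0.2,[-0.89,-0.885,0.5],-0.0814],[0.2,[-0.89,-0.885,0.5],-0.0814]]'

```text
t: 3.3
eef_pos: [0.4792, -0.2838, 0.1307]
tool_rot: [-0.001, 0.143, 0.99, 0.0]
contact_force: [0.0, 0.1, 0.7]
gripper_width: 0.804
grasp_force: 0.0
```

```bash
python3 - <<'E'
from h import *
np.set_printoptions(precision=4,suppress=True)
plan(.479,-.284,.04,2.857)
ps=[bot.read_camera(n) for n in("top","side")]
o=bot.get_obs();print(o["gripper_width"],o["eef_pos"],o["contact_force"])
a=cv2.resize(ps[0]["color"][180:280,330:440,::-1],(440,400));b=cv2.resize(ps[1]["color"][230:360,200:310,::-1],(338,400))
cv2.imwrite("pics/pre.png",np.hstack([a,b]))
E
```

```text
t 3.3 yaw 2.8552 tilt 0.0012 shift [ 0.0008 -0.0011  0.4535] turn -0.0003
0.8001796518661746 [ 0.4803 -0.2818  0.1315] [-0.1434  0.2589 -0.3453]
```

View pics/pre.png

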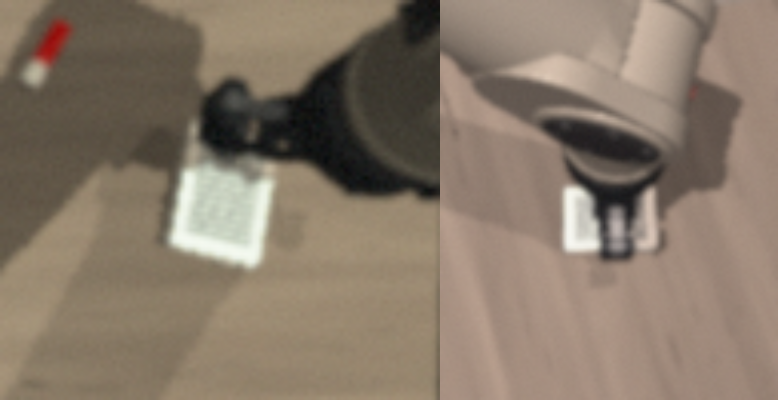

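Request:
apply_moves --deltas '[[0.2,[0,0,0.2],0],[0.2,[0,0,0.4],0],[0.2,[0,0,0.56],0],[0.2,[0,0,0.56],0],[0.2,[0,0,0.56],0]]'

```text
t: 3.9
eef_pos: [0.4802, -0.2823, 0.0201]
tool_rot: [0.0, 0.141, 0.99, 0.0]
contact_force: [0.8, -0.3, 0.8]
gripper_width: 0.798
grasp_force: 0.0
```

Request:
apply_moves --deltas '[[0.2,[0,0,0.04],0],[0.2,[0,0,0.065],0],[0.2,[0,0,0.065],0],[0.2,[0,0,0.065],0]]'

```text
t: 4.3
eef_pos: [0.4796, -0.2837, 0.0068]
tool_rot: [0.0, 0.142, 0.99, -0.0]
contact_force: [-0.1, -0.3, -0.6]
gripper_width: 0.799
grasp_force: 0.0
```

```bash
python3 - <<'E'
from h import *
np.set_printoptions(precision=4,suppress=True)
plan(.479,-.284,.002,2.857)
for i in range(3):
    ps=[bot.read_camera("side")]
    o=bot.get_obs();print(o["eef_pos"],o["contact_force"])
E
```

```text
t 4.3 yaw 2.8572 tilt 0.0007 shift [ 0.0024 -0.0022  0.0239] turn 0.0
[ 0.4795 -0.2837  0.0067] [ 0.4821 -0.358   0.0193]
[ 0.4795 -0.2838  0.0067] [ 1.5188  0.2458 -0.1808]
[ 0.4795 -0.2837  0.0066] [0.5495 1.3676 0.091 ]
```

Request:
apply_moves --deltas '[[0.2,[0,0,0.015],0],[0.2,[0,0,0.03],0],[0.2,[0,0,0.03],0]]'

```text
t: 4.75
eef_pos: [0.479, -0.2834, -0.0002]
tool_rot: [-0.0, 0.142, 0.99, 0.0]
contact_force: [-0.5, -0.4, -0.5]
gripper_width: 0.799
grasp_force: 0.0
```

Request:
apply_moves --deltas '[[0.2,[0,0,0.01],0],[0.2,[0,0,0.02],0],[0.2,[0,0,0.02],0]]'

```text
t: 5.05
eef_pos: [0.4791, -0.2834, -0.004]
tool_rot: [-0.0, 0.142, 0.99, 0.0]
contact_force: [0.5, 0.6, -0.7]
gripper_width: 0.8
grasp_force: 0.0
```

Request:
apply_moves --deltas '[[0.5,[0,0,0],0],[0.5,[0,0,0],0],[0.5,[0,0,0],0],[0.5,[0,0,0],0],[0.5,[0,0,0],0]]' --squeeze 50

```text
t: 5.55
eef_pos: [0.4794, -0.2836, -0.0035]
tool_rot: [0.0, 0.142, 0.99, 0.0]
contact_force: [-1.9, 0.4, 4.9]
gripper_width: 0.647
grasp_force: 53.7
```

Request:
apply_moves --deltas '[[0.5,[0,0,-0.02],0],[0.5,[0,0,-0.05],0],[0.5,[0,0,-0.15],0],[0.5,[0,0,-0.35],0],[0.5,[0,0,-0.55],0],[0.5,[0,0,-0.65],0],[0.5,[0,0,-0.65],0],[0.5,[0,0,-0.65],0],[0.5,[0,0,-0.65],0]]'

```text
t: 6.45
eef_pos: [0.4782, -0.2829, 0.1248]
tool_rot: [-0.001, 0.142, 0.99, 0.0]
contact_force: [-0.1, -0.5, -3.4]
gripper_width: 0.65
grasp_force: 53.8
```

```bash
python3 - <<'E'
from h import *
np.set_printoptions(precision=4,suppress=True)
ps=[bot.read_camera(n) for n in("top","side")]
a=cv2.resize(ps[0]["color"][160:280,320:440,::-1],(400,400));b=cv2.resize(ps[1]["color"][215:345,210:325,::-1],(354,400))
cv2.imwrite("pics/lift.png",np.hstack([a,b]))
for n,p in zip(("t","s"),ps):print(n,[(np.array(d["point"]),d["confidence"]) for d in bot.look_for(p,"filter1_mid")[:2]])
E
```

```text
t []
s []
```

View pics/lift.png

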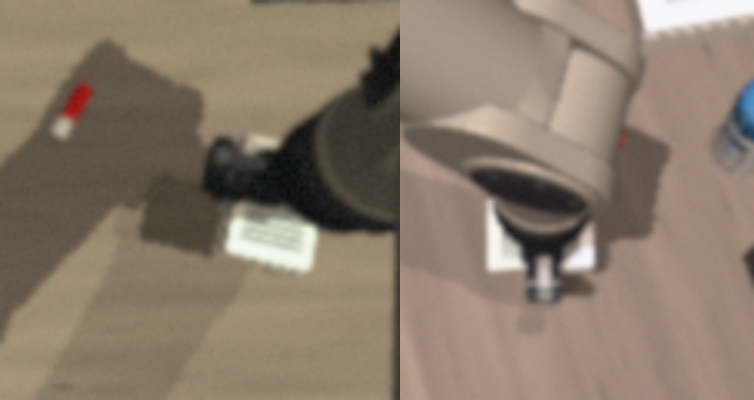

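```bash
python3 -c "
from h import *
plan(.6235,-.0395,.12,3.04)"
```

```text
t 6.65 yaw 2.8572 tilt 0.0021 shift [-0.353   1.3732  0.0257] turn -0.0291
```

Request:
apply_moves --deltas '[[0.5,[-0.04,0.16,0],0],[0.5,[-0.09,0.35,0],0],[0.5,[-0.14,0.55,0],-0.015],[0.5,[-0.18,0.72,0],-0.029],[0.5,[-0.22,0.85,0],-0.029],[0.5,[-0.24,0.95,0],-0.029],[0.5,[-0.24,0.95,0],-0.029]]' --squeeze 30

```text
t: 7.35
eef_pos: [0.5801, -0.1105, 0.1255]
tool_rot: [-0.0, 0.048, 0.999, 0.001]
contact_force: [-0.4, 0.0, -2.5]
gripper_width: 0.651
grasp_force: 53.8
```

```bash
python3 -c "
from h import *
plan(.6235,-.0395,.072,3.04)"
```

```text
t 7.35 yaw 3.0449 tilt 0.0019 shift [-0.1816  0.3744  0.2676] turn 0.0008
```

Request:
apply_moves --deltas '[[0.5,[-0.06,0.12,0],0],[0.5,[-0.12,0.25,0],0],[0.5,[-0.17,0.35,0.08],0],[0.5,[-0.182,0.374,0.18],0],[0.5,[-0.182,0.374,0.268],0],[0.5,[-0.182,0.374,0.268],0],[0.5,[-0.182,0.374,0.268],0],[0.5,[-0.182,0.374,0.268],0]]' --squeeze 25

```text
t: 8.15
eef_pos: [0.623, -0.045, 0.0737]
tool_rot: [0.001, 0.052, 0.999, -0.0]
contact_force: [0.2, -0.1, -2.0]
gripper_width: 0.645
grasp_force: 53.8
```

```bash
python3 -c "
from h import *
plan(.6235,-.0395,.0563,3.04)
o=bot.get_obs();print(o['eef_pos'],o['grasp_force'],o['contact_force'])
p=[bot.read_camera(n) for n in('top','side')]
a=cv2.resize(p[0]['color'][100:220,230:350,::-1],(400,400));b=cv2.resize(p[1]['color'][150:270,210:330,::-1],(400,400))
cv2.imwrite('pics/pt.png',np.hstack([a,b]))"
```

```text
t 8.15 yaw 3.0382 tilt 0.0014 shift [0.0005 0.0274 0.0868] turn -0.0003
[ 0.62303097 -0.04495985  0.07366377] 53.76252919435501 [ 0.1622991  -0.0829042  -2.00097299]
```

View pics/pt.png

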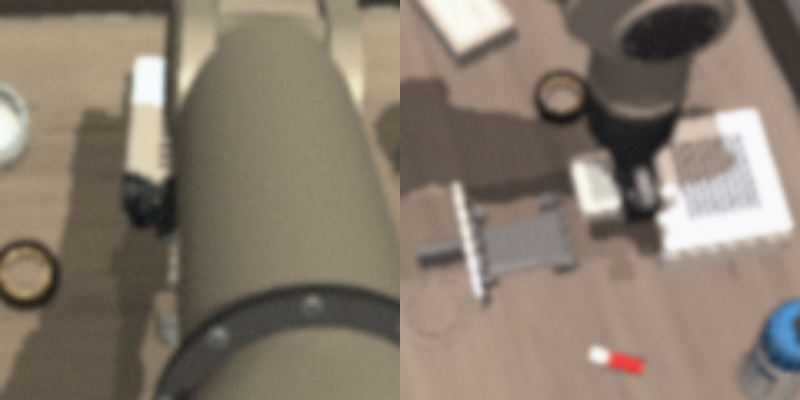

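Request:
apply_moves --deltas '[[0.5,[0,0,0.05],0],[0.5,[0,0,0.08],0],[0.5,[0,0,0.095],0],[0.5,[0,0,0.095],0],[0.5,[0,0,0.095],0]]'

```text
t: 8.75
eef_pos: [0.622, -0.044, 0.0541]
tool_rot: [-0.001, 0.051, 0.999, 0.0]
contact_force: [-4.3, 0.4, 9.0]
gripper_width: 0.643
grasp_force: 55.6
```

Request:
apply_moves --deltas '[[0.5,[0,0,0.01],0],[0.5,[0,0,0.02],0],[0.5,[0,0,0.02],0]]'

```text
t: 9.05
eef_pos: [0.6216, -0.0439, 0.0509]
tool_rot: [-0.001, 0.051, 0.999, 0.0]
contact_force: [-8.9, 1.5, 15.6]
gripper_width: 0.649
grasp_force: 57.7
```

Request:
apply_moves --deltas '[[0.5,[0,0,0.01],0],[0.5,[0,0,0.02],0],[0.5,[0,0,0.025],0],[0.5,[0,0,0.025],0]]' --squeeze 25

```text
t: 9.45
eef_pos: [0.6212, -0.0439, 0.0459]
tool_rot: [-0.001, 0.051, 0.999, 0.0]
contact_force: [-10.4, 1.3, 16.9]
gripper_width: 0.648
grasp_force: 60.4
```

Request:
apply_moves --deltas '[[0.5,[0,0,-0.1],0],[0.5,[0,0,-0.2],0],[0.5,[0,0,-0.25],0],[0.5,[0,0,-0.25],0],[0.5,[0,0,-0.25],0]]'

```text
t: 9.95
eef_pos: [0.6221, -0.0438, 0.0939]
tool_rot: [-0.0, 0.051, 0.999, 0.0]
contact_force: [-1.1, -0.2, -2.0]
gripper_width: 0.647
grasp_force: 57.8
```

```bash
python3 -c "
from h import *
plan(.5345,-.0418,.10,3.04)
o=bot.get_obs();print(o['eef_pos'],o['grasp_force'],o['contact_force'])
p=[bot.read_camera(n) for n in('top','side')]
a=cv2.resize(p[0]['color'][100:180,250:330,::-1],(400,400));b=cv2.resize(p[1]['color'][170:240,240:310,::-1],(400,400),interpolation=2)
cv2.imwrite('pics/tl.png',b)
print(fit.__name__)"
```

```text
t 9.95 yaw 3.0396 tilt 0.0009 shift [ 0.4367 -0.0345 -0.0303] turn -0.0001
[ 0.62207931 -0.0438381   0.09394441] 57.83303305506706 [-1.12839144 -0.20402128 -2.03365062]
fit
```

View pics/tl.png

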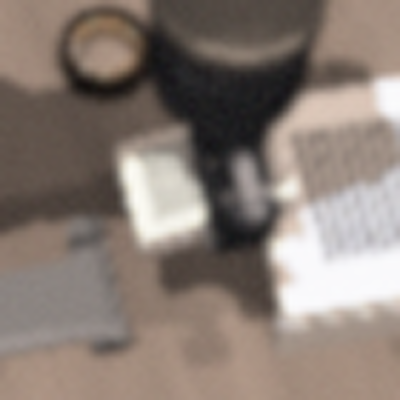

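```bash
python3 -c "
from h import *
p=bot.read_camera('side');e=np.array([.622,-.0438,.0939]);c,s=np.cos(-.101),np.sin(-.101)
for th in(0,.15,.25,.35):
  out=[]
  for y in(.028,-.028):
   for z in (24,0):
    x,zz=-.042,(z-15)/1e3
    X=x*np.cos(th)-zz*np.sin(th);Z=x*np.sin(th)+zz*np.cos(th)
    out.append((px(p,e+[c*X-s*y,s*X+c*y,Z+.0037+.015])[0]-[240,170])*400/70)
  print(th,np.round(out).astype(int).tolist())
"
```

```text
0 [[119, 132], [118, 153], [143, 228], [141, 248]]
0.15 [[117, 138], [123, 158], [141, 234], [146, 252]]
0.25 [[117, 142], [127, 160], [141, 237], [150, 254]]
0.35 [[117, 146], [131, 162], [141, 241], [155, 256]]
```

```bash
cat >> h.py <<'E'
def corners(e,yaw,th,h=.015,off=0.):
    V=B(-42,42,-28,28,0,24)-[0,0,h]; X=V[:,0]*np.cos(th)-V[:,2]*np.sin(th);Z=V[:,0]*np.sin(th)+V[:,2]*np.cos(th)
    c,s=np.cos(yaw),np.sin(yaw); return np.c_[c*X-s*V[:,1],s*X+c*V[:,1],Z+.0037+h]+e
def tiltfit(p,e,yaw,win):
    im=cv2.GaussianBlur(p["color"],(3,3),0).astype(float);k=4;x0,y0,x1,y1=win;res=[]
    from itertools import product
    for th,dx,dy,dz in product(np.arange(-.1,.46,.05),np.arange(-4,5,2),(-3,0,3),(-4,0,4)):
        V=corners(np.array(e)+[dx/1e3,dy/1e3,dz/1e3],yaw,th);u=(px(p,V)+.5)*k-.5;L=np.zeros((384*k,512*k),np.uint8)
        for lab,f in((1,[0,1,4,5]),(2,[0,1,2,3]),(3,[1,3,5,7])):
            cv2.fillConvexPoly(L,cv2.convexHull(np.round(u[f]*16).astype(np.int32)),lab,shift=4)
        W=np.stack([cv2.resize((L==l).astype(np.float32),(512,384),interpolation=cv2.INTER_AREA)[y0:y1,x0:x1].ravel() for l in range(4)],1)
        Y=im[y0:y1,x0:x1].reshape(-1,3);b,*_=np.linalg.lstsq(W,Y,rcond=None);res.append((((Y-W@b)**2).mean(),th,dx,dy,dz))
    res.sort();return res
E
python3 -c "
from h import *
p=bot.read_camera('side');e=bot.get_obs()['eef_pos']
r=tiltfit(p,e,-.101,(254,186,274,222))
for t in np.arange(-.1,.46,.05): print(round(t,2),[round(float(v),2) for v in next(q for q in r if abs(q[1]-t)<.01)])
print(bot.get_obs()['t'])
"
```

```text
-0.1 [970.53, -0.1, -4.0, -3.0, -4.0]
-0.05 [940.76, -0.05, -4.0, -3.0, -4.0]
0.0 [923.88, 0.0, -4.0, -3.0, -4.0]
0.05 [917.22, 0.05, -4.0, -3.0, -4.0]
0.1 [915.79, 0.1, -4.0, -3.0, -4.0]
0.15 [916.86, 0.15, -4.0, -3.0, -4.0]
0.2 [907.74, 0.2, -4.0, -3.0, -4.0]
0.25 [910.35, 0.25, -4.0, -3.0, -4.0]
0.3 [915.78, 0.3, -4.0, -3.0, -4.0]
0.35 [917.49, 0.35, -4.0, -3.0, -4.0]
0.4 [924.48, 0.4, -4.0, -3.0, -4.0]
0.45 [935.2, 0.45, -4.0, -3.0, -4.0]
10.15
```

```bash
python3 -c "
from h import *
plan(.5335,-.0421,.05,3.045)"
```

```text
t 10.15 yaw 3.0395 tilt 0.0018 shift [ 0.4404 -0.0359  0.2181] turn -0.0009
```

Request:
apply_moves --deltas '[[0.5,[0.12,-0.01,0],0],[0.5,[0.26,-0.02,0],-0.001],[0.5,[0.38,-0.03,0],-0.001],[0.5,[0.44,-0.036,0.05],-0.001],[0.5,[0.44,-0.036,0.14],-0.001],[0.5,[0.44,-0.036,0.218],-0.001],[0.5,[0.44,-0.036,0.218],-0.001],[0.5,[0.44,-0.036,0.218],-0.001],[0.5,[0.44,-0.036,0.218],-0.001]]'

```text
t: 11.05
eef_pos: [0.5349, -0.0423, 0.0517]
tool_rot: [0.001, 0.048, 0.999, 0.0]
contact_force: [0.3, 0.5, -1.4]
gripper_width: 0.641
grasp_force: 57.7
```

```bash
python3 -c "
from h import *
p=[bot.read_camera(n) for n in('top','side')]
plan(.5335,-.0421,.02,3.045)
e=bot.get_obs()['eef_pos'];o=p[1]['color'][:,:,::-1].copy()
o=cv2.resize(o[180:260,205:285],(640,640),interpolation=2)[:,:]
a=o.copy()
for V in [b for b in [place(t,(.5245,-.0412,-.097)) for t in TRAY[:1]]]+[corners(e,-.097,.27)]:
  cv2.polylines(a,[cv2.convexHull(np.round(((px(p[1],V)-[205,180]+.5)*8-.5)).astype(np.int32))],True,(0,0,255),1)
cv2.imwrite('pics/over.png',np.hstack([o[60:580,:400],a[60:580,:400]]))
"
```

```text
t 11.15 yaw 3.0457 tilt 0.0014 shift [ 0.0071 -0.0002  0.159 ] turn 0.0001
```

View pics/over.png

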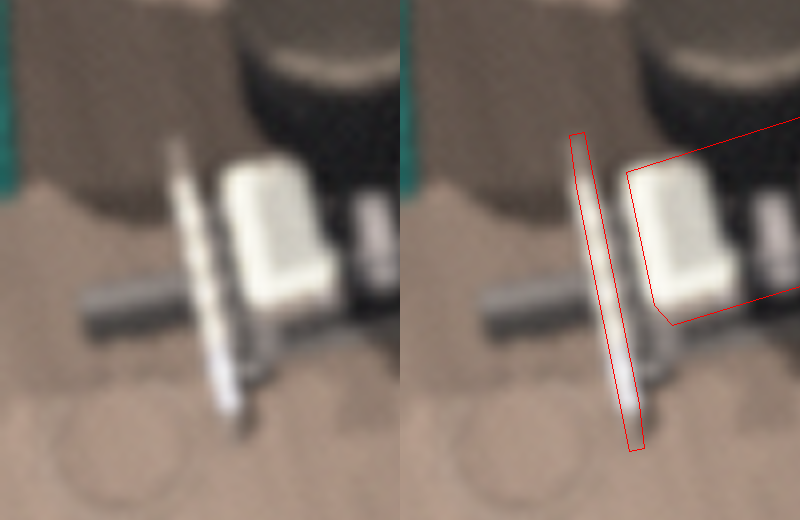

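Request:
apply_moves --deltas '[[0.5,[0.002,0,0.08],0],[0.5,[0.002,0,0.15],0],[0.5,[0.002,0,0.16],0],[0.5,[0.002,0,0.16],0]]'

```text
t: 11.55
eef_pos: [0.5335, -0.0422, 0.0187]
tool_rot: [-0.001, 0.048, 0.999, -0.0]
contact_force: [-0.3, 0.3, -2.6]
gripper_width: 0.641
grasp_force: 57.7
```

Request:
apply_moves --deltas '[[0.5,[0,0,0.01],0],[0.5,[0,0,0.02],0],[0.5,[0,0,0.02],0]]'

```text
t: 11.85
eef_pos: [0.5339, -0.0421, 0.0152]
tool_rot: [0.0, 0.048, 0.999, 0.0]
contact_force: [0.2, 0.2, -2.0]
gripper_width: 0.645
grasp_force: 57.7
```

Request:
apply_moves --deltas '[[0.5,[0,0,0.01],0],[0.5,[0,0,0.015],0],[0.5,[0,0,0.015],0]]'

```text
t: 12.15
eef_pos: [0.5338, -0.0421, 0.012]
tool_rot: [-0.0, 0.048, 0.999, 0.0]
contact_force: [-0.1, 0.6, -2.2]
gripper_width: 0.645
grasp_force: 57.7
```

Request:
apply_moves --deltas '[[0.5,[0,0,0.005],0],[0.5,[0,0,0.008],0],[0.5,[0,0,0.008],0]]'

```text
t: 12.45
eef_pos: [0.5338, -0.0421, 0.0104]
tool_rot: [-0.0, 0.048, 0.999, 0.0]
contact_force: [0.3, -0.1, -2.6]
gripper_width: 0.646
grasp_force: 57.7
```

Request:
apply_moves --deltas '[[0.5,[0,0,0.005],0],[0.5,[0,0,0.008],0],[0.5,[0,0,0.008],0]]'

```text
t: 12.75
eef_pos: [0.5342, -0.0421, 0.0094]
tool_rot: [0.0, 0.048, 0.999, 0.0]
contact_force: [-0.3, -0.2, 4.9]
gripper_width: 0.643
grasp_force: 58.6
```

Request:
apply_moves --deltas '[[0.5,[0,0,-0.005],0],[0.5,[0.02,0,-0.005],0],[0.5,[0.04,0,-0.005],0],[0.5,[0.04,0,-0.005],0]]'

```text
t: 13.15
eef_pos: [0.525, -0.0413, 0.0098]
tool_rot: [-0.0, 0.048, 0.999, 0.0]
contact_force: [-0.2, 0.6, -0.7]
gripper_width: 0.645
grasp_force: 57.9
```

Request:
apply_moves --deltas '[[0.5,[0.007,0,0],0],[0.5,[0.014,0,0],0],[0.5,[0.014,0,0],0]]'

```text
t: 13.45
eef_pos: [0.5233, -0.0411, 0.0099]
tool_rot: [0.0, 0.048, 0.999, -0.0]
contact_force: [2.0, -0.5, -1.7]
gripper_width: 0.647
grasp_force: 57.8
```

Request:
apply_moves --deltas '[[0.5,[0.005,0,0],0],[0.5,[0.01,0,0],0],[0.5,[0.01,0,0],0]]'

```text
t: 13.75
eef_pos: [0.5215, -0.0409, 0.01]
tool_rot: [0.0, 0.048, 0.999, 0.0]
contact_force: [3.4, -0.1, -1.5]
gripper_width: 0.647
grasp_force: 57.8
```

Request:
apply_moves --deltas '[[0.5,[0.005,0,0],0],[0.5,[0.01,0,0],0],[0.5,[0.01,0,0],0]]'

```text
t: 14.05
eef_pos: [0.5193, -0.0407, 0.01]
tool_rot: [0.0, 0.048, 0.999, 0.0]
contact_force: [2.6, -0.6, -2.5]
gripper_width: 0.647
grasp_force: 57.8
```

Request:
apply_moves --deltas '[[0.3,[0,0,0],0],[0.25,[0,0,0],0],[0.2,[0,0,0],0],[0.1,[0,0,0],0],[0.05,[0,0,0],0],[0.05,[0,0,0],0]]'

```text
t: 14.65
eef_pos: [0.519, -0.0407, 0.0099]
tool_rot: [-0.0, 0.048, 0.999, 0.0]
contact_force: [-0.2, 0.3, 0.1]
gripper_width: 0.951
grasp_force: 0.0
```

Request:
apply_moves --deltas '[[0.05,[0,0,-0.1],0],[0.05,[0,0,-0.3],0],[0.05,[0,0,-0.5],0],[0.05,[-0.1,0.25,-0.75],0],[0.05,[-0.1,0.5,-0.9],0],[0.05,[-0.1,0.75,-0.9],0],[0.05,[-0.1,0.95,-0.9],0],[0.05,[-0.1,0.95,-0.9],0],[0.05,[-0.1,0.95,-0.9],0]]'

```text
t: 15.55
eef_pos: [0.5569, 0.1505, 0.1899]
tool_rot: [0.0, 0.045, 0.999, 0.001]
contact_force: [-1.0, -0.3, 0.1]
gripper_width: 0.947
grasp_force: 0.0
```

```bash
python3 -c "
from h import *
p=[bot.read_camera(n) for n in('top','side')]
plan(.51,-.04,.15,3.045)
ims=[]
for q,w in zip(p,((250,180,320,265),(195,185,265,270))):
  ims.append(cv2.resize(q['color'][w[1]:w[3],w[0]:w[2],::-1],(395,480),interpolation=2))
cv2.imwrite('pics/in.png',np.hstack(ims))
"
```

```text
t 15.65 yaw 3.0454 tilt 0.0015 shift [ 0.1442 -0.9451  0.1972] turn 0.0001
```

View pics/in.png

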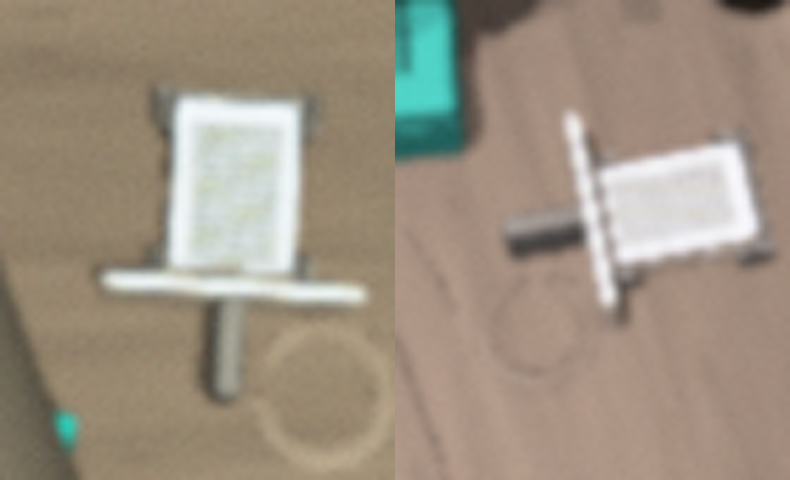

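```bash
cat >> h.py <<'E'
def pilev(dx,dy,th):
    V=B(-42,42,-28,28,0,24)+[.042,0,0];X=V[:,0]*np.cos(th)-V[:,2]*np.sin(th);Z=V[:,0]*np.sin(th)+V[:,2]*np.cos(th)
    return np.c_[X-.042+dx,V[:,1]+dy,Z+.004]
def loadedfit(ps,s0,th=None,V=165,S=60):
    ms=[]
    for p in ps:
        h=cv2.cvtColor(p["color"],cv2.COLOR_RGB2HSV);m=((h[...,1]<S)&(h[...,2]>V)).astype(np.uint8);r=np.zeros_like(m)
        cv2.circle(r,tuple(int(v) for v in px(p,[s0[0],s0[1],.02])[0]),38,1,-1);m&=r;n,l,st,_=cv2.connectedComponentsWithStats(m)
        m=(l==1+np.argmax(st[1:,4])).astype(np.uint8);cs,_=cv2.findContours(m,0,1);cv2.drawContours(m,cs,-1,1,-1);ms.append(m.astype(np.float32))
    def f(v):
        t=v[5] if th is None else th
        return sum(np.abs(render(p,[TRAY[0],pilev(v[3],v[4],t)],v[:3])-m).sum()/m.sum() for p,m in zip(ps,ms))
    s=np.array([*s0,0,0,.06 if th is None else th]);sim=np.vstack([s]+[s+np.eye(6)[i]*d for i,d in enumerate((.005,.005,.05,.004,.004,.08))])
    return minimize(f,s,method="Nelder-Mead",options=dict(initial_simplex=sim,xatol=1e-4,fatol=1e-4,maxiter=500))
E
python3 -c "
from h import *
np.set_printoptions(precision=4,suppress=True)
p=[bot.read_camera(n) for n in('top','side')]
for th in(None,0,.06,.12,.2):
  r=loadedfit(p,(.519,-.041,-.095),th);print(th,r.x,round(r.fun,4))
for q in p:
  for d in bot.look_for(q,'filter3_mid')[:1]+bot.look_for(q,'tray_fin')[:1]: print(d['point'],d['confidence'])
"
```

```text
None [ 0.5231 -0.0416 -0.0896  0.0003  0.0011  0.1359] 0.4717
0 [ 0.5231 -0.0425 -0.0882 -0.0013  0.002   0.014 ] 0.4991
0.06 [ 0.5231 -0.0412 -0.0853 -0.0005  0.0008  0.0718] 0.4819
0.12 [ 0.5231 -0.0416 -0.086   0.0003  0.0012  0.1331] 0.4741
0.2 [ 0.5233 -0.0406 -0.0867  0.0014 -0.0003  0.2227] 0.4755
[0.5236, -0.043, 0.0267] 0.81
[0.4747, -0.0387, 0.0354] 0.79
[0.5278, -0.0428, 0.0238] 0.87
[0.4766, -0.0335, 0.0393] 0.88
```

```bash
python3 -c "
from h import *
plan(.5525,-.0442,.045,3.045)"
```

```text
t 15.95 yaw 3.0436 tilt 0.0005 shift [-0.069  -0.9442  0.724 ] turn -0.0002
```

Request:
apply_moves --deltas '[[1,[-0.07,-0.25,0],0],[1,[-0.07,-0.5,0],0],[1,[-0.07,-0.75,0.1],0],[1,[-0.07,-0.944,0.2],0],[1,[-0.07,-0.944,0.4],0],[1,[-0.07,-0.944,0.6],0],[1,[-0.07,-0.944,0.72],0],[1,[-0.07,-0.944,0.72],0],[1,[-0.07,-0.944,0.72],0]]'

```text
t: 16.85
eef_pos: [0.5532, -0.0433, 0.0463]
tool_rot: [-0.0, 0.048, 0.999, -0.0]
contact_force: [0.2, -0.0, -0.4]
gripper_width: -0.003
grasp_force: 0.0
```

Request:
apply_moves --deltas '[[1,[0,0,0.01],0],[1,[0,0,0.02],0],[1,[0,0,0.03],0],[1,[0,0,0.03],0]]'

```text
t: 17.25
eef_pos: [0.5533, -0.0427, 0.0403]
tool_rot: [0.0, 0.048, 0.999, 0.0]
contact_force: [0.4, -0.2, 0.3]
gripper_width: 0.002
grasp_force: 0.0
```

Request:
apply_moves --deltas '[[1,[0,0,0.01],0],[1,[0,0,0.02],0],[1,[0,0,0.02],0]]'

```text
t: 17.55
eef_pos: [0.5528, -0.0428, 0.0356]
tool_rot: [-0.0, 0.048, 0.999, -0.0]
contact_force: [0.7, -0.9, 0.2]
gripper_width: 0.002
grasp_force: 0.0
```

Request:
apply_moves --deltas '[[1,[0,0,0.01],0],[1,[0,0,0.015],0],[1,[0,0,0.015],0]]'

```text
t: 17.85
eef_pos: [0.5529, -0.0428, 0.0327]
tool_rot: [-0.0, 0.048, 0.999, -0.0]
contact_force: [-0.6, -0.4, 0.3]
gripper_width: -0.003
grasp_force: 0.0
```

Request:
apply_moves --deltas '[[1,[0,0,0.01],0],[1,[0,0,0.015],0],[1,[0,0,0.015],0]]'

```text
t: 18.15
eef_pos: [0.5529, -0.0428, 0.0297]
tool_rot: [-0.0, 0.048, 0.999, -0.0]
contact_force: [-1.0, 0.1, -0.1]
gripper_width: -0.0
grasp_force: 0.0
```

Request:
apply_moves --deltas '[[1,[0,0,0.01],0],[1,[0,0,0.015],0],[1,[0,0,0.015],0]]'

```text
t: 18.45
eef_pos: [0.5533, -0.0428, 0.0281]
tool_rot: [0.0, 0.048, 0.999, 0.0]
contact_force: [-3.9, 1.1, 13.1]
gripper_width: -0.003
grasp_force: 6.8
```

Request:
apply_moves --deltas '[[1,[0,0,-0.2],0],[1,[0,0,-0.4],0],[0.6,[0.2,0,-0.4],0],[0.5,[0.4,-0.02,-0.4],0],[0.5,[0.53,-0.02,-0.4],0],[0.5,[0.53,-0.02,-0.4],0],[0.5,[0.53,-0.02,-0.4],0]]'

```text
t: 19.15
eef_pos: [0.4475, -0.0365, 0.1072]
tool_rot: [0.001, 0.048, 0.999, 0.0]
contact_force: [1.0, 0.0, -0.5]
gripper_width: 0.5
grasp_force: 0.0
```

```bash
python3 -c "
from h import *
np.set_printoptions(precision=4,suppress=True)
p=[bot.read_camera(n) for n in('side',)]
o=bot.get_obs();print(o['gripper_width'],o['eef_pos'])
for q in p:
  s,c,_=fit([q],TRAY+[pilev(0,0,0)],(.522,-.0415,-.09),38);print(s,c)
plan(.447,-.034,.014,3.049)"
```

```text
0.4985699720586834 [ 0.4484 -0.0365  0.1073]
[ 0.5222 -0.0395 -0.0918] 0.3689576983451843
t 19.2 yaw 3.0459 tilt 0.0017 shift [0.008  0.0118 0.4663] turn -0.0005
```

Request:
apply_moves --deltas '[[0.5,[0.008,0.01,0.15],0],[0.5,[0.008,0.01,0.3],0],[0.5,[0.008,0.01,0.42],0],[0.5,[0.008,0.01,0.462],0],[0.5,[0.008,0.01,0.462],0]]'

```text
t: 19.7
eef_pos: [0.4459, -0.0346, 0.0136]
tool_rot: [-0.001, 0.048, 0.999, -0.0]
contact_force: [-0.7, -0.7, -0.0]
gripper_width: 0.497
grasp_force: 0.0
```

Request:
apply_moves --deltas '[[0.7,[0,0,0],0],[0.8,[0,0,0],0],[0.95,[0,0,0],0],[0.95,[0,0,0],0],[0.95,[0,0,0],0],[0.95,[0,0,0],0]]' --squeeze 40

```text
t: 20.3
eef_pos: [0.4468, -0.0344, 0.0155]
tool_rot: [0.001, 0.048, 0.999, 0.0]
contact_force: [-1.1, 0.1, 8.0]
gripper_width: 0.128
grasp_force: 41.2
```

```bash
python3 -c "
from h import *
np.set_printoptions(precision=4,suppress=True)
p=bot.read_camera('top')
print(mask(p,(.7147,-.051),48).sum())
# target: mouth approach line, fin at 150 mm before home
h=np.array([.6239,-.0396]);d=np.array([np.cos(.125),-np.sin(.125)])
q=h-d*.06; plan(q[0],q[1],.014,np.pi-.125)
plan(h[0],h[1],.014,np.pi-.125)"
```

```text
2393.0
t 20.35 yaw 3.0461 tilt 0.0024 shift [-0.5841  0.0673  0.0076] turn 0.0047
t 20.35 yaw 3.0461 tilt 0.0024 shift [-0.8839  0.0584  0.0076] turn 0.0047
```

```bash
python3 -c "
from h import *
h=np.array([.6239,-.0396]);d=np.array([np.cos(.125),-np.sin(.125)])
q=h-d*.105; plan(q[0],q[1],.017,np.pi-.125)"
```

```text
t 20.35 yaw 3.0461 tilt 0.0024 shift [-0.3592  0.0739 -0.0074] turn 0.0047
```

Request:
apply_moves --deltas '[[0.95,[-0.03,0.006,-0.005],0],[0.95,[-0.07,0.014,-0.007],0.001],[0.95,[-0.12,0.025,-0.007],0.002],[0.95,[-0.17,0.035,-0.007],0.003],[0.95,[-0.22,0.046,-0.007],0.004],[0.95,[-0.27,0.056,-0.007],0.0047],[0.95,[-0.31,0.066,-0.007],0.0047],[0.95,[-0.34,0.072,-0.007],0.0047],[0.95,[-0.36,0.074,-0.007],0.0047],[0.95,[-0.36,0.074,-0.007],0.0047]]'

```text
t: 21.35
eef_pos: [0.5199, -0.0266, 0.0159]
tool_rot: [0.001, 0.063, 0.998, 0.0]
contact_force: [0.6, -0.2, -4.2]
gripper_width: 0.13
grasp_force: 39.6
```

```bash
python3 -c "
from h import *
np.set_printoptions(precision=4,suppress=True)
p=[bot.read_camera(n) for n in('side',)]
o=bot.get_obs();print(o['gripper_width'],o['eef_pos'],o['contact_force'])
s,c,_=fit(p,AIR,(.7147,-.051,-.125),45);print(s,c)
im=cv2.resize(p[0]['color'][150:270,215:345,::-1],(780,600)[:2] if 0 else (650,600),interpolation=2)
cv2.imwrite('pics/mouth.png',im)
h=np.array([.6239,-.0396]);plan(h[0],h[1],.017,np.pi-.125)"
```

```text
0.12965988293826775 [ 0.5196 -0.0266  0.016 ] [ 1.0217 -0.4675 -2.8287]
[ 0.7149 -0.051  -0.1177] 0.0396217480301857
t 21.4 yaw 3.0164 tilt 0.0014 shift [-0.5253  0.0007 -0.0051] turn -0.0
```

View pics/mouth.png

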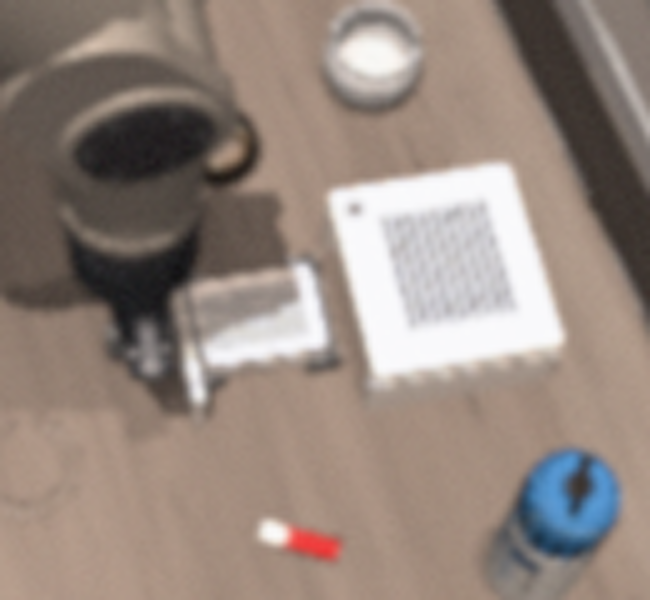

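Request:
apply_moves --deltas '[[0.95,[-0.03,0,0.004],0],[0.95,[-0.07,0,0.004],0],[0.95,[-0.11,0,0.004],0],[0.95,[-0.15,0,0.004],0],[0.95,[-0.19,0,0.004],0],[0.95,[-0.22,0,0.004],0],[0.95,[-0.22,0,0.004],0]]'

```text
t: 22.1
eef_pos: [0.5639, -0.0323, 0.015]
tool_rot: [0.001, 0.063, 0.998, -0.0]
contact_force: [1.8, 0.4, -4.2]
gripper_width: 0.132
grasp_force: 40.0
```

Request:
apply_moves --deltas '[[0.95,[-0.03,0,0],0],[0.95,[-0.06,0,0],0],[0.95,[-0.09,0,0],0],[0.95,[-0.09,0,0],0]]'

```text
t: 22.5
eef_pos: [0.5813, -0.0345, 0.0151]
tool_rot: [0.001, 0.063, 0.998, -0.0]
contact_force: [0.9, -0.5, -5.3]
gripper_width: 0.132
grasp_force: 39.9
```

Request:
apply_moves --deltas '[[0.95,[-0.03,0,0.01],0],[0.95,[-0.06,0,0.01],0],[0.95,[-0.09,0,0.01],0],[0.95,[-0.12,0,0.01],0],[0.95,[-0.12,0,0.01],0]]'

```text
t: 23.0
eef_pos: [0.6031, -0.0373, 0.0136]
tool_rot: [-0.001, 0.063, 0.998, 0.0]
contact_force: [-8.3, 1.5, 10.3]
gripper_width: 0.13
grasp_force: 43.1
```

```bash
python3 -c "
from h import *
h=np.array([.6239,-.0396]);plan(h[0],h[1],.015,np.pi-.125);print(bot.get_obs()['contact_force'])"
```

```text
t 23.0 yaw 3.0161 tilt 0.0025 shift [-0.1047  0.0015 -0.007 ] turn -0.0001
[-8.29183679  1.49228734 10.3304468 ]
```

Request:
apply_moves --deltas '[[0.95,[0,0,-0.004],0],[0.95,[-0.03,0,-0.004],0],[0.95,[-0.06,0,-0.004],0],[0.95,[-0.08,0,-0.004],0],[0.95,[-0.08,0,-0.004],0]]'

```text
t: 23.5
eef_pos: [0.621, -0.0395, 0.0137]
tool_rot: [0.001, 0.063, 0.998, -0.0]
contact_force: [0.1, 0.1, -3.1]
gripper_width: 0.134
grasp_force: 41.2
```

Request:
apply_moves --deltas '[[0.95,[-0.01,0,0],0],[0.95,[-0.02,0,0],0],[0.95,[-0.02,0,0],0]]'

```text
t: 23.8
eef_pos: [0.6224, -0.0398, 0.0138]
tool_rot: [-0.002, 0.062, 0.998, 0.0]
contact_force: [-8.1, 0.2, 5.2]
gripper_width: 0.13
grasp_force: 42.5
```

Request:
apply_moves --deltas '[[0.95,[-0.01,0,0],0],[0.95,[-0.015,0,0],0],[0.95,[-0.015,0,0],0]]'

```text
t: 24.1
eef_pos: [0.6224, -0.0398, 0.0139]
tool_rot: [-0.005, 0.062, 0.998, 0.0]
contact_force: [-17.1, 2.3, 15.9]
gripper_width: 0.133
grasp_force: 44.1
```

Request:
apply_moves --deltas '[[0.95,[0.01,0,-0.003],0],[0.8,[0.01,0,-0.003],0],[0.6,[0.01,0,-0.003],0],[0.5,[0.01,0,-0.003],0],[0.5,[0.01,0,-0.003],0]]'

```text
t: 24.6
eef_pos: [0.6259, -0.0401, 0.0147]
tool_rot: [0.001, 0.063, 0.998, -0.0]
contact_force: [0.5, -1.3, -0.6]
gripper_width: 0.504
grasp_force: 0.0
```

Request:
apply_moves --deltas '[[0.5,[0.01,0,-0.1],0],[0.5,[0.01,0,-0.3],0],[0.5,[0.01,0,-0.5],0],[0.5,[0.2,0.2,-0.7],0],[0.5,[0.4,0.4,-0.8],0],[0.5,[0.5,0.6,-0.8],0],[0.5,[0.5,0.8,-0.8],0],[0.5,[0.5,0.8,-0.8],0]]'

```text
t: 25.4
eef_pos: [0.5451, 0.1393, 0.1756]
tool_rot: [0.001, 0.058, 0.998, 0.002]
contact_force: [-1.2, 0.4, -1.4]
gripper_width: 0.496
grasp_force: 0.0
```

```bash
python3 -c "
from h import *
np.set_printoptions(precision=4,suppress=True)
p=[bot.read_camera(n) for n in('top','side')]
home=(.6993,-.0491,-.125)
for q in p:
  for sel in ([q],):
    s,c,_=fit(sel,AIR+[place(b,(-.0155,0,0)) for b in TRAY[:2]],(.7147,-.051,-.125),62);print('combined',s,round(c,3))
  h=cv2.cvtColor(q['color'],cv2.COLOR_RGB2HSV);m=(h[...,1]<50).astype(np.float32)
  # slide tray only
  r=np.zeros((384,512),np.float32);cv2.circle(r,tuple(int(v) for v in px(q,[.64,-.042,.02])[0]),32,1,-1)
  A=render(q,AIR,(.7147,-.051,-.122))
  for yaw in(-.17,-.122,-.07):
   cost=[]
   for d in np.arange(-.012,.0121,.002):
    R=np.maximum(A,render(q,TRAY[:2],(.6993+d,-.0491-d*.122,yaw)));cost.append(int((np.abs(R-m)*r).sum()))
   print(yaw,cost)
  print([ (np.array(d['point']),round(d['confidence'],2)) for d in bot.look_for(q,'tray_fin')[:2]])
"
```

```text
combined [ 0.7143 -0.0511 -0.1242] 0.054
-0.17 [272, 242, 213, 184, 157, 130, 109, 105, 110, 118, 126, 129, 131]
-0.122 [257, 225, 195, 163, 132, 102, 73, 64, 77, 94, 98, 102, 106]
-0.07 [283, 253, 224, 196, 167, 138, 113, 103, 111, 122, 130, 133, 136]
[(array([ 0.6462, -0.0428,  0.0394]), 0.65)]
combined [ 0.7135 -0.0504 -0.1232] 0.032
-0.17 [192, 152, 116, 86, 68, 59, 66, 86, 105, 118, 129, 134, 138]
-0.122 [182, 140, 104, 75, 50, 38, 51, 75, 98, 118, 122, 126, 131]
-0.07 [197, 159, 128, 100, 80, 71, 80, 99, 122, 137, 146, 149, 152]
[(array([ 0.6443, -0.0407,  0.0411]), 0.57)]
```

```bash
python3 -c "
from h import *
print(bot.hand_in())"
```

```text
the job is handed in; nothing more can be done
None
```

I laid all three filters flat in the tray under the lip, slid the tray into the white air cleaner until its front panel met the machine, let go, and handed the job in at about 25 s; the hand-in gave no verdict, but final camera fits put the panel against the front within about 2 mm and straight.

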